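Start up the dust extractor at its switch board

ROBOT

A 6-joint arm with a two-finger parallel gripper is mounted at the origin on a cart in front of the work surface, level with it; the furniture and walls round the work are solid. World frame = base frame: x ahead of the robot, y to its left, z up, the work surface at z = 0. Lengths are in mm, angles in degrees, forces in N, time in s.
With the tool pointing down it reaches from about 350 to 850 mm from the base axis. Payload 8.1 kg.
Tool frame: the origin (TCP) lies at the very end of the fingers, on their centre line; the grasp point (between the pads) lies 19 mm behind it (r.grasp_offset is the distance from the TCP to the grasp point, in mm); z points along the fingers, y is the line along which they close (so a half turn about z gives the same grasp; the last joint's range is limited). The gripper opens to 85 mm and grips with 20 to 120 N. Pads are 22 mm wide; open, the fingers measure 114 mm over their backs; the gripper's body (76 mm by 85 mm) begins 54 mm behind the grasp point. The pads swing forward as they close: fully open they stand 13 mm farther back than shut.
Start: joints at [-81.154, 7.471, 85.268, -0, 87.261, -4.893], TCP at [142.525, -582.831, 231.292] pointing down, gripper open.
Joint ranges: [-169.43, 169.43], [-51.17, 129.36], [1.28, 143.12], [-76.62, 256.62], [0, 156.53], [-152.29, 152.29]. Speed limits (degrees/s): [136.94, 136.94, 159.86, 180, 180, 180].

INTERFACE

Orientations are given as [roll, pitch, yaw] about the fixed x, y, z axes, in that order (R = Rz(yaw) Ry(pitch) Rx(roll)).
In Python, from bench import r gives the robot as it stands.
- The arm moves only by the tool carry_out, never from a script. Its argument "commands" is a list of rows, each an object with "jaw": the finger opening in m, from 0 to 0.0854; "translation": the shift along the tool's x, y, z in m, a list of three; "spin": the turn about the tool's z in rad. A call has exactly 8 rows; each row shifts and turns the commanded pose from where the row before left it, along the tool's axes as they then stand; what a row does not reach is not made up. A row lasts 1/12 s, in which the tool goes at most 41.7 mm and 7.16 degrees, less where a joint would pass 70% of its speed; a pose out of reach is approached as far as the arm can. A call is refused whole if a number of a shift passes 0.0417 or a number of a turn 0.125, either way. A call with a gripper value outside its range is refused whole. The fingers move at their own pace and stop on an object; "squeeze" is the grip in N (left out, the last holds). Time passes only in rows, so rows that do not move let the fingers close, or fill a call up. It gives the time, the measured TCP pose, the force, the opening and the grip force at its end, in the units of the state.
- r.sense(): the state, without advancing time (a new reading comes with each control period).
- r.snapshot(name): name is "scene" or "top"; returns a dict with "pixels" (420x560x3 uint8, blue, green, red), "K" (3x3 intrinsics, pixels), "dist_coeffs" ([k1, k2, p1, p2, k3] as OpenCV has them; the pictures are not rectified), "extrinsics" (4x4, takes a point from camera to world coordinates). Camera axes: x right, y down, z forward; pixel columns grow to the right and rows downward; lengths in mm; the calibration is good to about 2 mm. A picture is of the moment at which its call begins. There is no depth.
- r.hand_in(): hands the job in; it is judged then, once.
Trained networks look in a picture, given as the dict that the camera call returned (one of the last four; its "shot" number tells which), for a name from the list of things; names that differ only in an ending like _2 or _b are one class to them, and where a whole thing is asked for, a point or a joint stands for the part that bears it (a point fixed in the world has none). Each returns a list of dicts, best first, with "score" (0 to 1); they miss things now and then, are a little off and sometimes report something else, mostly with a low value. They report only what shows in the picture. A call takes as long as a camera call.
- r.spot_in(picture, target): "xy" ([column, row] in pixels, amid what is visible of it).
- r.regions_of(picture, target): "pixels" (420x560 bool, what is visible of it) and "xy" ([column, row] in pixels, amid what is visible of it).
- r.landmark_of(picture, target): "xy" ([column, row] in pixels: a listed point, or the origin of a listed thing).
The state is a dict: "time": time; "joint_pos": joint angles; "qd": joint speeds; "joint_efforts": joint torques, N m; "tool_pos": TCP position; "tcp_rot": TCP orientation; "ft_force": force on the tool from outside, world axes, zero at the start; "wrist_torque": the same for the moment, N m; "finger_gap": finger opening in mm; "grip_force": force on a finger pad.
Only numpy, scipy, OpenCV 4.12 (cv2) and the standard library are available. Lean on these libraries where they do the work, as an engineer would, in place of code of your own. Each camera call takes 0.05 s, during which the arm holds its last target. There are 200 camera calls.

TASK

Start the dust extractor at the switch board on the bench, pressing with the fingertips: first push the raised half of the rocker switch (the half nearest you) fully down so that it tips over, next push the square key fully down (both stay where they are pushed), and last press the straight-sided round start button all the way in and let it spring back out. Do not press the wide mushroom-shaped stop button, press nothing ahead of its turn, and leave the tape measure, pencil and sanding block lying where they are.

Things in the scene. Friction and masses are not known exactly. Their poses are not given: they have to be found in the camera images.
- board: Plywood board, 80 (x) x 360 (y) x 12 mm thick, lying fixed on the bench; origin at the centre of its underside, z up, its y axis along its length (to the robot's left), its x axis across it, away from the robot. Five places 70 mm apart in a row along y on its centre line (within 5 mm) carry in any order four grey switch boxes and a tape measure. The switch boxes share its yaw.
- rocker_box: Fixed grey switch box, 62 (x) x 52 (y) x 38 mm high, with the rocker switch on top; origin at the centre of its underside, which is on the board's top; axes parallel to the board's. The rocker is a black paddle 56 (x) x 31 (y) x 8 mm that seesaws about a line along y, 52 mm above this origin; low black cheeks 8 mm high stand on the box at both sides of it.
- rocker_raised (a point): Point on the rocker's upper face on the half nearest the robot, 20 mm from the pivot line: the place to press. That half stands up at the start (the point is about 62 mm above the box's underside) and drops about 12 mm as the rocker tips; moves with the rocker.
- rocker (a joint): Rocker angle in rad: about 0 at the start (half nearest the robot raised), 0.6 fully tipped over (that half down). It takes 3 to 6 N near the marked point and stays where it is left.
- key_box: Fixed grey switch box like the others (62 x 52 x 38 mm) with the square key on top; origin at the centre of its underside, axes parallel to the board's.
- key_top (a point): Centre of the top face of the black square key, 32 x 32 mm, which stands 16 mm above its box; moves with the key.
- key (a joint): How far the square key is pushed down, in m: about 0 at the start, 0.010 fully down. It slides with about 4 N of friction and stays where it is left.
- start_box: Fixed grey switch box like the others (62 x 52 x 38 mm) with the round start button on top; origin at the centre of its underside, axes parallel to the board's.
- start_top (a point): Centre of the flat top of the start button, a black straight-sided cylinder 29 mm across that stands 16 mm above its box; moves with the button.
- start (a joint): How far the start button is pressed, in m: 0 out, 0.007 fully in. A spring (about 1.6 N at first, 4.7 N fully in) pushes it back out.
- stop_box: Fixed grey switch box like the others (62 x 52 x 38 mm) with the stop button on top; origin at the centre of its underside, axes parallel to the board's.
- stop_top (a point): Top of the stop button, a black mushroom head 44 mm across that stands 22 mm above its box. Not to be pressed.
- stop (a joint): How far the stop button is pressed, in m: 0 out, 0.006 fully in, sprung (about 1.6 N to begin). Must stay out.
- tape_measure: Loose yellow steel tape measure, 37 x 69 x 63 mm high, standing in one of the five places on the board; origin at the centre of its underside. To be left alone.
- carpenter_pencil: Loose pencil, 174 mm long, 12 mm thick, lying on the bench to the right of the board, beside a screwdriver; origin at the centre of its underside. To be left alone.
- sanding_block: Loose cork sanding block, 64 x 108 x 31 mm, on the bench to the left of the board; origin at the centre of its underside. To be left alone.

How it is judged (in metres and radians):
On the way, in this order (a step that is already met when the one before it is completed fails the run):
1. the rocker is tipped over by the fingers (over 0.52 of 0.6 rad) (value of joint rocker above 0.52 rad and contact force between the fingers and rocker_box above 0.3 N), for 0.05 s.
2. then the square key is pushed down by the fingers (over 8.5 of 10 mm) (value of joint key above 0.0085 m and contact force between the fingers and key_box above 0.3 N), for 0.05 s.
3. then the round start button is pressed in by the fingers (over 5.5 of 7 mm) (value of joint start above 0.0055 m and contact force between the fingers and start_box above 0.3 N), for 0.05 s.
At the end, for the whole second after the job is handed in: The rocker is tipped over (over 0.52 rad), the square key is down (over 8.5 mm), the start button and the stop button are out (within 1.5 mm), and the tape measure, pencil and sanding block lie within 20 mm of where they were (value of joint rocker above 0.52 rad and value of joint key above 0.0085 m and value of joint each of start, stop below 0.0015 m and distance of each of tape_measure, carpenter_pencil, sanding_block from where it was at the start of the episode below 0.02 m); the robot touches nothing.
It fails at once if the stop button is pressed (over 2 mm) (value of joint stop above 0.002 m).
It fails at once if the square key is pushed down (over 5 mm) while the rocker is not tipped over (value of joint key above 0.005 m and value of joint rocker below 0.45 rad).
It fails at once if the start button is pressed (over 3 mm) while the square key is not down or the rocker not tipped over (value of joint start above 0.003 m and (value of joint key below 0.008 m or value of joint rocker below 0.45 rad)).
It fails at once if a bystander is moved or lifted by more than 20 mm (distance of any of tape_measure, carpenter_pencil, sanding_block from where it was at the start of the episode above 0.02 m).
It also fails if it takes over 51 s, if anything falls off the work surface, if the arm or the gripper's body presses on something with over 40 N, if the wrist force passes 120 N, or if a joint passes its speed limit or range.

## Working session

There is one attempt and no reset: what is moved stays moved. The work goes in short steps, Python scripts to look and compute and a tool call to move; the robot and the scene stay as the last step left them, time stands still between calls to the robot, and variables do not carry over. Pictures are saved under pics/ and viewed, at most 10 in all, crops included, and the job is handed in when it is done.

Besides the shell and the picture viewer there is one more tool, called after "Request:" by a JSON object that holds its "method" and its "body". carry_out: Moves the arm, as the interface text tells. Its arguments: {"type":"object","properties":{"commands":{"type":"array","items":{"type":"object","properties":{"jaw":{"type":"number"},"translation":{"type":"array","items":{"type":"number"}},"spin":{"type":"number"}}}},"squeeze":{"type":"number"}},"required":["commands"]}

```bash
mkdir -p pics
cat > h.py <<'E'
import numpy as np, cv2
from bench import r
def ray(s,xy):
    p=cv2.undistortPoints(np.array([[xy]],float),np.array(s["K"],float),np.array(s["dist_coeffs"],float))[0,0]
    T=np.array(s["extrinsics"],float); d=T[:3,:3]@np.array([p[0],p[1],1]); return T[:3,3],d/np.linalg.norm(d)
def tri(rs):
    A=sum(np.eye(3)-np.outer(d,d) for o,d in rs); b=sum((np.eye(3)-np.outer(d,d))@o for o,d in rs)
    return np.linalg.solve(A,b)
def atz(o,d,z): return o+d*(z-o[2])/d[2]
E
python3 - <<'E'
from h import *
S={n:r.snapshot(n) for n in("scene","top")}
for n in S: cv2.imwrite(f"pics/{n}0.png",S[n]["pixels"]); print(n,np.round(np.array(S[n]["extrinsics"])[:3,3]))
print({k:np.round(v,2) for k,v in r.sense().items()})
for t in ["rocker_raised","key_top","start_top","stop_top","rocker_box","key_box","start_box","stop_box","tape_measure","board"]:
    rs=[]
    for n in S:
        l=r.landmark_of(S[n],t)
        print(t,n,[(np.round(a["xy"]),round(a["score"],2)) for a in l[:3]])
        if l: rs.append(ray(S[n],l[0]["xy"]))
    if len(rs)==2:
        p=tri(rs); print("   ",np.round(p,1),[round(float(np.linalg.norm(np.cross(p-o,d))),1) for o,d in rs])
E
```

```text
scene [175. 719. 781.]
top [360. 123. 897.]
{'time': np.float64(0.1), 'joint_pos': array([-81.15,   7.51,  85.32,   0.  ,  87.26,  -4.89]), 'qd': array([-0.02, -0.04, -0.18, -0.14,  0.  ,  0.06]), 'joint_efforts': array([ 0.000e+00, -5.710e+01, -5.019e+01, -0.000e+00,  1.000e-02,
       -0.000e+00]), 'tool_pos': array([ 142.45, -582.33,  230.34]), 'tcp_rot': array([-1.799e+02, -1.000e-02,  1.374e+01]), 'ft_force': array([ 0.21, -0.24, -0.18]), 'wrist_torque': array([ 0.01, -0.03,  0.05]), 'grip_force': np.float64(0.0), 'finger_gap': np.float64(85.28)}
rocker_raised scene [(array([288., 199.]), 0.79)]
rocker_raised top [(array([300., 203.]), 0.79), (array([341., 169.]), 0.7), (array([319., 181.]), 0.2)]
    [491.1  72.9  78. ] [2.4, 2.4]
key_top scene [(array([275., 186.]), 0.73), (array([289., 342.]), 0.72)]
key_top top [(array([320., 182.]), 0.7)]
    [544.4  29.2  61.3] [1.8, 1.8]
start_top scene [(array([280., 227.]), 0.5)]
start_top top [(array([264., 217.]), 0.5)]
    [467.6 150.6  64.4] [0.8, 0.8]
stop_top scene [(array([277., 243.]), 0.65), (array([278., 160.]), 0.5), (array([
[... 263 characters left out ...]
_box scene [(array([277., 202.]), 0.75)]
key_box top [(array([317., 190.]), 0.6), (array([239., 239.]), 0.28)]
    [536.7  30.8   7. ] [3.2, 3.2]
start_box scene [(array([277., 244.]), 0.94)]
start_box top [(array([263., 219.]), 0.65)]
    [470.7 155.3   7.4] [1.0, 1.0]
stop_box scene [(array([275., 181.]), 0.7)]
stop_box top [(array([295., 206.]), 0.72), (array([342., 166.]), 0.68)]
    [492.   93.7 147. ] [16.4, 16.4]
tape_measure scene [(array([284., 268.]), 0.68)]
tape_measure top [(array([238., 237.]), 0.95)]
    [426.7 211.1   8.4] [2.0, 2.0]
board scene [(array([278., 223.]), 0.67)]
board top [(array([298., 201.]), 0.64), (array([290., 207.]), 0.58)]
    [513.1  74.2 -18.7] [0.3, 0.3]
```

Run:
```python
import cv2
a=cv2.imread("pics/scene0.png");b=cv2.imread("pics/top0.png")
cv2.imwrite("pics/a.png",cv2.resize(a[110:320,180:400],None,fx=2.8,fy=2.8,interpolation=2))
cv2.imwrite("pics/b.png",cv2.resize(b[120:290,180:420],None,fx=3.3,fy=3.3,interpolation=2))
```

```text
(no output)
```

View pics/a.png

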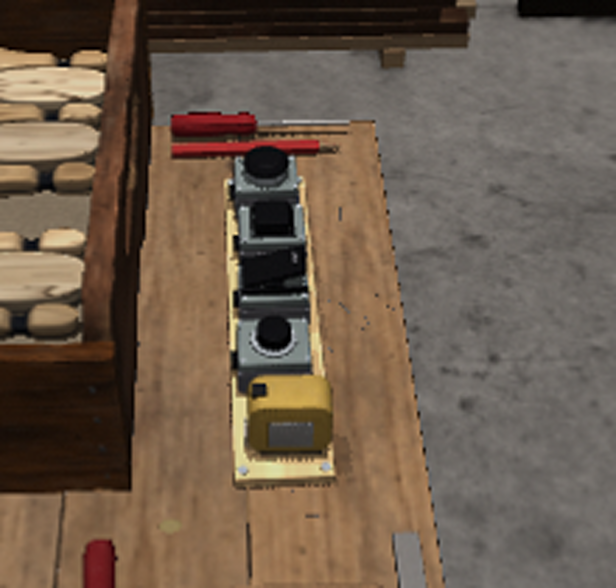

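View pics/b.png

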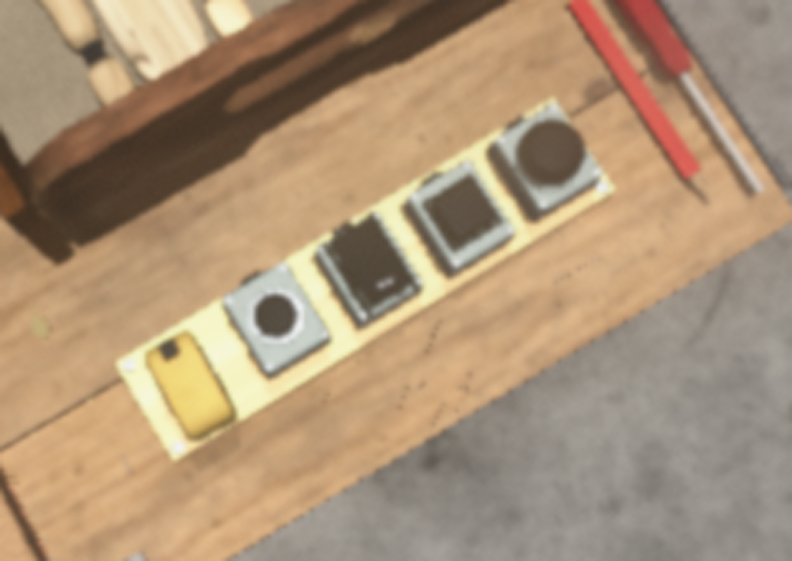

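View pics/scene0.png

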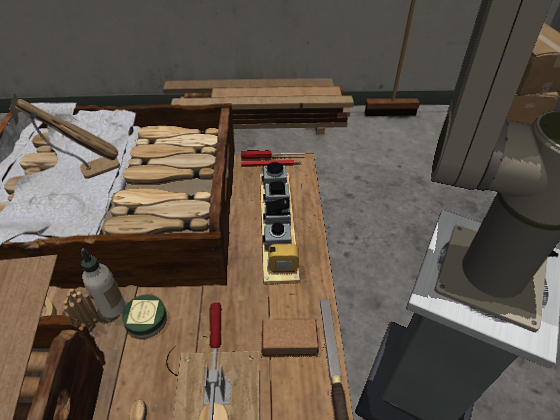

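The scene picture shows the crate behind the board. From the robot's left the places hold tape, start, rocker, key and stop (mushroom). In the top view these are near (238,237), (264,216), (292,201), (321,184) and (348,166). Next I refine the positions at their known heights and check the crate's height.

Run:
```python
from h import *
S={n:r.snapshot(n) for n in("scene","top")}
c=np.array([[216.4,230],[233,259.4],[365.8,176.7],[347.6,150.3]])
B=np.array([atz(*ray(S["top"],x),12)[:2] for x in c]); print("corners",np.round(B,1).tolist(),"centre",B.mean(0).round(1))
v=(B[0]+B[1]-B[2]-B[3])/2; print("len",np.linalg.norm(v),"yaw",np.degrees(np.arctan2(-v[0],v[1])))
ex={"key_top":(321.2,184.5),"start_top":(264.2,215.5),"stop_top":(347.6,166.4),"rocker":(291.5,201.2)}
for t,z in (("key_top",66),("start_top",66),("stop_top",72),("rocker_raised",74),("tape_measure",75)):
    rs=[]
    for n in S:
        l=r.regions_of(S[n],t)
        for a in l[:2]: print(t,n,np.round(a["xy"],1),round(a["score"],2),int(a["pixels"].sum()),np.round(atz(*ray(S[n],a["xy"]),z)[:2],1))
        l=r.landmark_of(S[n],t)
        for a in l[:1]: print("   lm",n,np.round(a["xy"],1),np.round(atz(*ray(S[n],a["xy"]),z)[:2],1))
for t,x in ex.items(): print("eye",t,np.round(atz(*ray(S["top"],x),56+12 if t=="rocker" else 66),1))
print("crate top",tri([ray(S["scene"],(217,231)),ray(S["top"],(190,177))]).round(),"base",tri([ray(S["scene"],(226.8,284)),ray(S["top"],(200.6,198))]).round(), atz(*ray(S["scene"],(226.8,284)),0).round())
```

```text
corners [[444.6, 260.5], [378.1, 222.7], [563.0, -82.0], [626.2, -42.8]] centre [503.   89.6]
len 354.932353871966 yaw 31.08224987532195
key_top scene [278.9 227.3] 0.5 120 [469.  153.7]
key_top scene [275.4 188.8] 0.43 147 [536.7  44.1]
   lm scene [277.5 186.2] [536.6  33.2]
key_top top [319.9 183.5] 0.48 224 [537.2  29.5]
   lm top [318.9 185.7] [532.4  31.8]
   lm scene [276.  245.4] [449.8 203.7]
   lm top [265.1 214.4] [471.5 148.3]
stop_top scene [276.1 163.4] 0.48 141 [578.4 -37.8]
   lm scene [277.9 164.2] [572.7 -37.1]
stop_top top [349.  171.6] 0.87 320 [561.  -32.8]
   lm top [347.6 168.6] [567.6 -30. ]
rocker_raised scene [275.7 203. ] 0.78 285 [508.6  95.1]
   lm scene [287.3 200.3] [488.4  73.8]
rocker_raised top [294.3 197.7] 0.71 366 [505.4  85.6]
rocker_raised top [277.3 216.5] 0.36 1839 [465.6 122.3]
   lm top [294.7 202.8] [494.4  85. ]
tape_measure scene [282.5 258.6] 0.57 779 [417.4 235.4]
   lm scene [278.8 267.8] [413.1 260.1]
tape_measure top [239.2 236.9] 0.88 563 [423.4 202.8]
tape_measure top [292.8 201.2] 0.73 668 [497.8  89. ]
   lm top [238.6 236.4] [424.5 204. ]
eye key_top [534.9  26.8  66. ]
eye start_top [469.2 150.3  66. ]
eye stop_top [574.  -31.3  66. ]
eye rocker [499.   91.5  68. ]
crate top [535. 291. 155.] base [522. 301.  -7.] [519. 305.   0.]
```

Request:
{"method": "carry_out", "body": {"commands": [{"jaw": 0,"spin": -0.1,"translation": [0,0,0]},{"jaw": 0,"spin": -0.1,"translation": [0,0,0]},{"jaw": 0,"spin": -0.1,"translation": [0,0,0]},{"jaw": 0,"translation": [0.03,-0.019,0]},{"jaw": 0,"translation": [0.03,-0.019,0]},{"jaw": 0,"translation": [0.03,-0.019,0]},{"jaw": 0,"translation": [0.03,-0.019,0]},{"jaw": 0,"translation": [0.03,-0.019,0]}]}}

```text
invalid input
```

Request:
{"method": "carry_out", "body": {"commands": [{"jaw": 0,"translation": [0.03,-0.019,0]},{"jaw": 0,"translation": [0.03,-0.019,0]},{"jaw": 0,"translation": [0.03,-0.019,0]},{"jaw": 0,"translation": [0.03,-0.019,0]},{"jaw": 0,"translation": [0.03,-0.019,0]},{"jaw": 0,"translation": [0.03,-0.019,0]},{"jaw": 0,"translation": [0.03,-0.019,0]},{"jaw": 0,"translation": [0.03,-0.019,0]}]}}

```text
invalid input
```

Request:
{"method": "carry_out", "body": {"commands": [{"jaw": 0,"spin": -0.1,"translation": [0,0,0]},{"jaw": 0,"spin": -0.1,"translation": [0,0,0]},{"jaw": 0,"spin": -0.1,"translation": [0,0,0]},{"jaw": 0,"spin": 0,"translation": [0.03,-0.019,0]},{"jaw": 0,"spin": 0,"translation": [0.03,-0.019,0]},{"jaw": 0,"spin": 0,"translation": [0.03,-0.019,0]},{"jaw": 0,"spin": 0,"translation": [0.03,-0.019,0]},{"jaw": 0,"spin": 0,"translation": [0.03,-0.019,0]}]}}

```text
time: 2.87
tool_pos: [222.8, -422.8, 231.2]
tcp_rot: [180.0, -0.0, 30.9]
ft_force: [1.6, -0.3, -0.5]
finger_gap: 0.0
grip_force: 0.0
```

Request:
{"method": "carry_out", "body": {"commands": [{"jaw": 0,"spin": 0,"translation": [0.03,-0.019,0]},{"jaw": 0,"spin": 0,"translation": [0.03,-0.019,0]},{"jaw": 0,"spin": 0,"translation": [0.03,-0.019,0]},{"jaw": 0,"spin": 0,"translation": [0.03,-0.019,0]},{"jaw": 0,"spin": 0,"translation": [0.03,-0.019,0]},{"jaw": 0,"spin": 0,"translation": [0.03,-0.019,0]},{"jaw": 0,"spin": 0,"translation": [0.03,-0.019,0]},{"jaw": 0,"spin": 0,"translation": [0.03,-0.019,0]}]}}

```text
time: 3.53
tool_pos: [350.6, -169.0, 231.7]
tcp_rot: [179.9, -0.0, 30.9]
ft_force: [1.0, -0.6, -0.3]
finger_gap: -0.2
grip_force: 0.0
```

Request:
{"method": "carry_out", "body": {"commands": [{"jaw": 0,"spin": 0,"translation": [0.03,-0.019,0.01]},{"jaw": 0,"spin": 0,"translation": [0.03,-0.019,0.01]},{"jaw": 0,"spin": 0,"translation": [0.03,-0.019,0.01]},{"jaw": 0,"spin": 0,"translation": [0.03,-0.019,0.01]},{"jaw": 0,"spin": 0,"translation": [0.03,-0.019,0.01]},{"jaw": 0,"spin": 0,"translation": [0.03,-0.019,0.01]},{"jaw": 0,"spin": 0,"translation": [0.03,-0.019,0.01]},{"jaw": 0,"spin": 0,"translation": [0.02,-0.006,0.01]}]}}

```text
time: 4.2
tool_pos: [476.6, 70.4, 151.0]
tcp_rot: [-180.0, -0.1, 31.0]
ft_force: [0.2, 0.0, -0.3]
finger_gap: 0.0
grip_force: 0.0
```

Request:
{"method": "carry_out", "body": {"commands": [{"jaw": 0,"spin": 0,"translation": [0.006,-0.004,0.01]},{"jaw": 0,"spin": 0,"translation": [0,0,0.02]},{"jaw": 0,"spin": 0,"translation": [0,0,0.02]},{"jaw": 0,"spin": 0,"translation": [0,0,0]},{"jaw": 0,"spin": 0,"translation": [0,0,0]},{"jaw": 0,"spin": 0,"translation": [0,0,0]},{"jaw": 0,"spin": 0,"translation": [0,0,0]},{"jaw": 0,"spin": 0,"translation": [0,0,0]}]}}

```text
time: 4.87
tool_pos: [480.1, 73.2, 102.9]
tcp_rot: [179.9, -0.1, 30.9]
ft_force: [-0.6, 0.8, -0.3]
finger_gap: -0.1
grip_force: 0.0
```

Run:
```python
from h import *
P=[]
for n in ("scene","top"):
    s=r.snapshot(n); im=s["pixels"].copy()
    T=np.linalg.inv(np.array(s["extrinsics"]))
    u=np.array([287,200]) if n=="scene" else np.array([292,195])
    p=np.array(r.sense()["tool_pos"])
    q=cv2.projectPoints(p[None],cv2.Rodrigues(T[:3,:3])[0],T[:3,3],np.array(s["K"],float),np.array(s["dist_coeffs"],float))[0].ravel(); print(n,q)
    P.append(cv2.resize(im[u[1]-70:u[1]+70,u[0]-60:u[0]+60],None,fx=3.3,fy=3.3,interpolation=2))
cv2.imwrite("pics/c.png",np.hstack(P)); print(r.sense()["tool_pos"])
```

```text
scene [290.82665208 192.60900413]
top [301.16689624 207.5341426 ]
[479.82601294  73.29795545 102.42803965]
```

View pics/c.png

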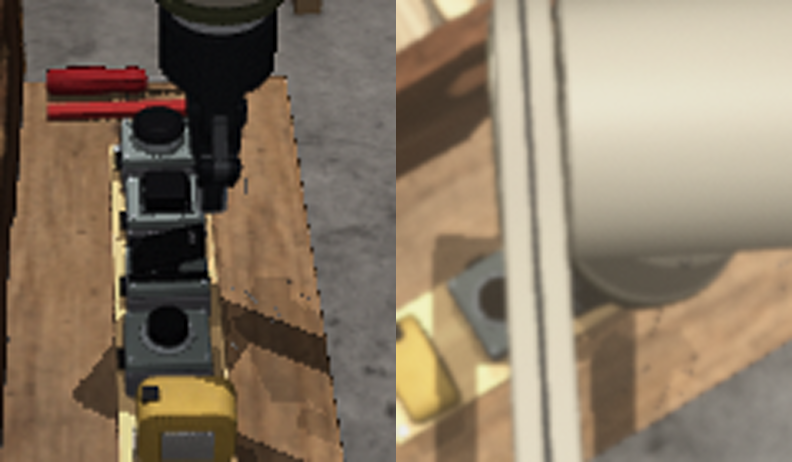

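Request:
{"method": "carry_out", "body": {"commands": [{"jaw": 0,"spin": 0,"translation": [0.006,-0.001,0]},{"jaw": 0,"spin": 0,"translation": [0,0,0.01]},{"jaw": 0,"spin": 0,"translation": [0,0,0.01]},{"jaw": 0,"spin": 0,"translation": [0,0,0.003]},{"jaw": 0,"spin": 0,"translation": [0,0,0]},{"jaw": 0,"spin": 0,"translation": [0,0,0]},{"jaw": 0,"spin": 0,"translation": [0,0,0]},{"jaw": 0,"spin": 0,"translation": [0,0,0]}]}}

```text
time: 5.63
tool_pos: [483.9, 77.4, 78.5]
tcp_rot: [180.0, -0.0, 30.9]
ft_force: [0.6, 0.5, 0.8]
finger_gap: -0.2
grip_force: 0.0
```

Request:
{"method": "carry_out", "body": {"commands": [{"jaw": 0,"spin": 0,"translation": [0,0,0.002]},{"jaw": 0,"spin": 0,"translation": [0,0,0.002]},{"jaw": 0,"spin": 0,"translation": [0,0,0.002]},{"jaw": 0,"spin": 0,"translation": [0,0,0]},{"jaw": 0,"spin": 0,"translation": [0,0,0]},{"jaw": 0,"spin": 0,"translation": [0,0,0]},{"jaw": 0,"spin": 0,"translation": [0,0,0]},{"jaw": 0,"spin": 0,"translation": [0,0,0]}]}}

```text
time: 6.3
tool_pos: [483.7, 77.5, 72.3]
tcp_rot: [-180.0, -0.0, 30.9]
ft_force: [-0.1, -0.3, 0.7]
finger_gap: 0.1
grip_force: 0.0
```

Request:
{"method": "carry_out", "body": {"commands": [{"jaw": 0,"spin": 0,"translation": [0,0,0.002]},{"jaw": 0,"spin": 0,"translation": [0,0,0.002]},{"jaw": 0,"spin": 0,"translation": [0,0,0]},{"jaw": 0,"spin": 0,"translation": [0,0,0]},{"jaw": 0,"spin": 0,"translation": [0,0,0]},{"jaw": 0,"spin": 0,"translation": [0,0,0]},{"jaw": 0,"spin": 0,"translation": [0,0,0]},{"jaw": 0,"spin": 0,"translation": [0,0,0]}]}}

```text
time: 6.97
tool_pos: [483.7, 77.4, 68.3]
tcp_rot: [-180.0, -0.0, 30.9]
ft_force: [-0.0, -0.4, -0.3]
finger_gap: 0.1
grip_force: 0.0
```

Request:
{"method": "carry_out", "body": {"commands": [{"jaw": 0,"spin": 0,"translation": [0,0,0.002]},{"jaw": 0,"spin": 0,"translation": [0,0,0.002]},{"jaw": 0,"spin": 0,"translation": [0,0,0]},{"jaw": 0,"spin": 0,"translation": [0,0,0]},{"jaw": 0,"spin": 0,"translation": [0,0,0]},{"jaw": 0,"spin": 0,"translation": [0,0,0]},{"jaw": 0,"spin": 0,"translation": [0,0,0]},{"jaw": 0,"spin": 0,"translation": [0,0,0]}]}}

```text
time: 7.63
tool_pos: [483.7, 77.5, 64.2]
tcp_rot: [-180.0, -0.0, 30.9]
ft_force: [-0.8, -0.1, -0.1]
finger_gap: -0.1
grip_force: 0.0
```

```bash
cat > look.py <<'E'
import sys
from h import *
s=r.snapshot("scene")
cv2.imwrite(f"pics/{sys.argv[1]}.png",cv2.resize(s["pixels"][140:260,220:350],None,fx=5,fy=5,interpolation=2)[:600])
E
python3 look.py d
```

```text
(no output)
```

View pics/d.png

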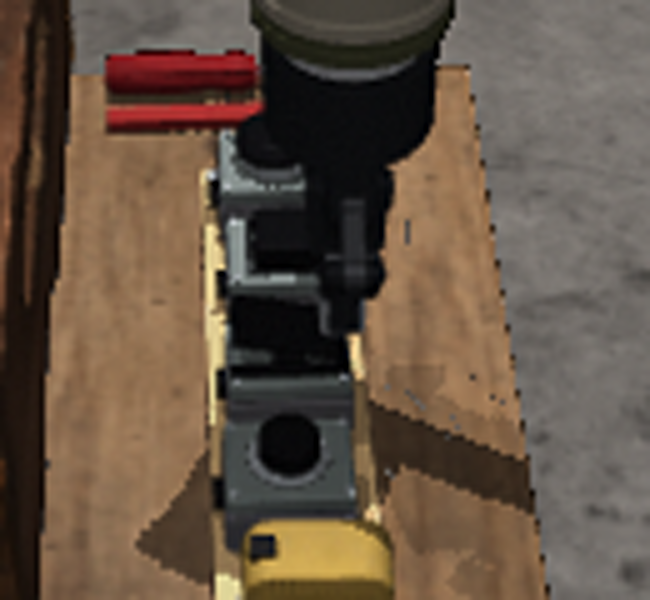

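The picture shows the tip on the near end of the paddle at about (345,325). The paddle now slopes down towards the robot, so it is tipping. I push on until it meets its stop.

Request:
{"method": "carry_out", "body": {"commands": [{"jaw": 0,"spin": 0,"translation": [0,0,0.001]},{"jaw": 0,"spin": 0,"translation": [0,0,0.001]},{"jaw": 0,"spin": 0,"translation": [0,0,0]},{"jaw": 0,"spin": 0,"translation": [0,0,0]},{"jaw": 0,"spin": 0,"translation": [0,0,0]},{"jaw": 0,"spin": 0,"translation": [0,0,0]},{"jaw": 0,"spin": 0,"translation": [0,0,0]},{"jaw": 0,"spin": 0,"translation": [0,0,0]}]}}

```text
time: 8.35
tool_pos: [483.9, 77.5, 62.5]
tcp_rot: [180.0, -0.0, 30.9]
ft_force: [-2.8, 0.5, 5.3]
finger_gap: -0.3
grip_force: 2.7
```

Request:
{"method": "carry_out", "body": {"commands": [{"jaw": 0,"spin": 0,"translation": [0,0,0.001]},{"jaw": 0,"spin": 0,"translation": [0,0,0.001]},{"jaw": 0,"spin": 0,"translation": [0,0,0]},{"jaw": 0,"spin": 0,"translation": [0,0,0]},{"jaw": 0,"spin": 0,"translation": [0,0,0]},{"jaw": 0,"spin": 0,"translation": [0,0,0]},{"jaw": 0,"spin": 0,"translation": [0,0,0]},{"jaw": 0,"spin": 0,"translation": [0,0,0]}]}}

```text
time: 9.02
tool_pos: [484.1, 77.5, 62.0]
tcp_rot: [180.0, -0.0, 30.9]
ft_force: [-9.0, 0.6, 19.1]
finger_gap: -0.3
grip_force: 10.6
```

Request:
{"method": "carry_out", "body": {"commands": [{"jaw": 0,"spin": 0,"translation": [0,0,-0.02]},{"jaw": 0,"spin": 0,"translation": [0,0,-0.02]},{"jaw": 0,"spin": 0,"translation": [0.005,0.017,0]},{"jaw": 0,"spin": 0,"translation": [0.005,0.017,0]},{"jaw": 0,"spin": 0,"translation": [0.005,0.017,0]},{"jaw": 0,"spin": 0,"translation": [0.005,0.017,0]},{"jaw": 0,"spin": 0,"translation": [0,0,0]},{"jaw": 0,"spin": 0,"translation": [0,0,0]}]}}

```text
time: 9.68
tool_pos: [535.8, 28.8, 99.7]
tcp_rot: [-180.0, 0.0, 30.9]
ft_force: [-0.2, 0.4, -0.9]
finger_gap: -0.3
grip_force: 0.0
```

```bash
python3 look.py e; python3 -c "
from h import *
print(np.round(r.sense()['tool_pos'],1))
s=r.snapshot('scene')
for t in ('key_top','rocker_raised','start_top'):
  for a in r.landmark_of(s,t)[:2]: print(t,np.round(a['xy'],1),round(a['score'],2),atz(*ray(s,a['xy']),62 if t[0]=='r' else 66).round(1))"
```

```text
[535.3  29.3  99.6]
key_top [279.6 188.4] 0.63 [528.1  37.8  66. ]
rocker_raised [282.5 203.2] 0.76 [499.4  77.3  62. ]
start_top [277.3 223.5] 0.66 [477.7 145.1  66. ]
start_top [275.6 186.2] 0.33 [540.8  35.4  66. ]
```

View pics/e.png

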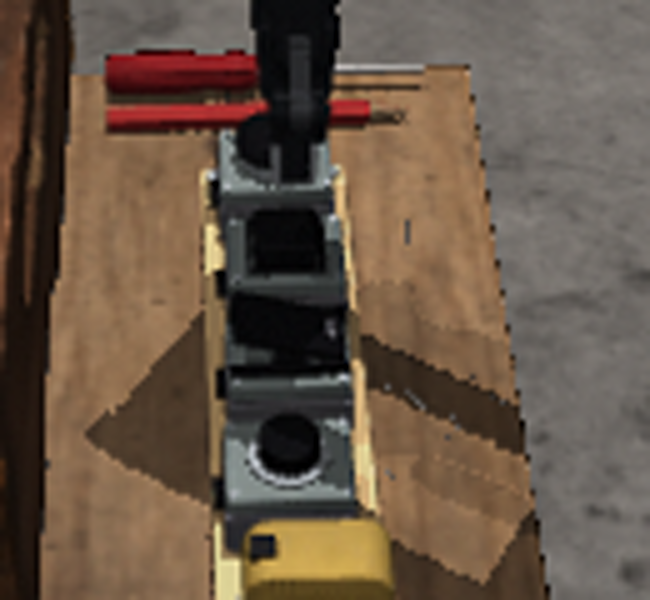

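The rocker is tipped over, with its near half low at (335,340). The key top is at about (287,227) and the tool tip is straight above it. I press the key.

Request:
{"method": "carry_out", "body": {"commands": [{"jaw": 0,"spin": 0,"translation": [0.001,0,0.01]},{"jaw": 0,"spin": 0,"translation": [0,0,0.01]},{"jaw": 0,"spin": 0,"translation": [0,0,0.01]},{"jaw": 0,"spin": 0,"translation": [0,0,0.003]},{"jaw": 0,"spin": 0,"translation": [0,0,0.003]},{"jaw": 0,"spin": 0,"translation": [0,0,0.002]},{"jaw": 0,"spin": 0,"translation": [0,0,0.002]},{"jaw": 0,"spin": 0,"translation": [0,0,0]}]}}

```text
time: 10.6
tool_pos: [536.7, 29.8, 60.1]
tcp_rot: [180.0, -0.0, 30.9]
ft_force: [0.1, -0.4, -0.2]
finger_gap: -0.1
grip_force: 0.0
```

Request:
{"method": "carry_out", "body": {"commands": [{"jaw": 0,"spin": 0,"translation": [0,0,0.001]},{"jaw": 0,"spin": 0,"translation": [0,0,0.001]},{"jaw": 0,"spin": 0,"translation": [0,0,0.001]},{"jaw": 0,"spin": 0,"translation": [0,0,0.001]},{"jaw": 0,"spin": 0,"translation": [0,0,0]},{"jaw": 0,"spin": 0,"translation": [0,0,0]},{"jaw": 0,"spin": 0,"translation": [0,0,0]},{"jaw": 0,"spin": 0,"translation": [0,0,0]}]}}

```text
time: 11.27
tool_pos: [537.0, 29.8, 56.4]
tcp_rot: [180.0, -0.0, 30.9]
ft_force: [1.2, 0.1, 1.6]
finger_gap: -0.1
grip_force: 0.8
```

Request:
{"method": "carry_out", "body": {"commands": [{"jaw": 0,"spin": 0,"translation": [0,0,0.001]},{"jaw": 0,"spin": 0,"translation": [0,0,0.001]},{"jaw": 0,"spin": 0,"translation": [0,0,0]},{"jaw": 0,"spin": 0,"translation": [0,0,0]},{"jaw": 0,"spin": 0,"translation": [0,0,0]},{"jaw": 0,"spin": 0,"translation": [0,0,0]},{"jaw": 0,"spin": 0,"translation": [0,0,0]},{"jaw": 0,"spin": 0,"translation": [0,0,0]}]}}

```text
time: 11.93
tool_pos: [537.2, 29.8, 55.9]
tcp_rot: [180.0, -0.0, 30.9]
ft_force: [-5.7, -0.8, 15.1]
finger_gap: 0.1
grip_force: 7.9
```

Request:
{"method": "carry_out", "body": {"commands": [{"jaw": 0,"spin": 0,"translation": [0,0,-0.02]},{"jaw": 0,"spin": 0,"translation": [0,0,-0.025]},{"jaw": 0,"spin": 0,"translation": [0,0,0]},{"jaw": 0,"spin": 0,"translation": [0.001,-0.034,0]},{"jaw": 0,"spin": 0,"translation": [0.001,-0.034,0]},{"jaw": 0,"spin": 0,"translation": [0.001,-0.034,0]},{"jaw": 0,"spin": 0,"translation": [0.001,-0.034,0]},{"jaw": 0,"spin": 0,"translation": [0,-0.002,0]}]}}

```text
time: 12.6
tool_pos: [466.0, 154.1, 98.4]
tcp_rot: [-179.8, 0.1, 31.1]
ft_force: [-1.3, -0.1, -0.9]
finger_gap: 0.1
grip_force: 0.0
```

```bash
python3 look.py f; python3 -c "
from h import *
p=np.array(r.sense()['tool_pos']);print(np.round(p,1))
s=r.snapshot('scene');T=np.linalg.inv(np.array(s['extrinsics']));p[2]=66
q=cv2.projectPoints(p[None],cv2.Rodrigues(T[:3,:3])[0],T[:3,3],np.array(s['K'],float),np.array(s['dist_coeffs'],float))[0].ravel(); print((q-[220,140])*5)"
```

```text
[467.2 152.6  98.5]
[299.14071187 436.22619154]
```

View pics/f.png

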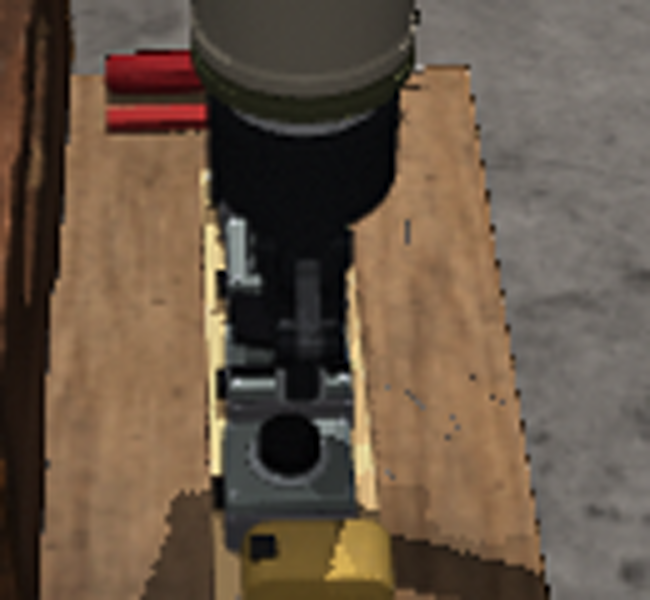

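The button top is at (290,432) and the tip projects to (299,436), so I shift 3 mm forward and press.

Request:
{"method": "carry_out", "body": {"commands": [{"jaw": 0,"spin": 0,"translation": [0.003,0.001,0]},{"jaw": 0,"spin": 0,"translation": [0,0,0.01]},{"jaw": 0,"spin": 0,"translation": [0,0,0.01]},{"jaw": 0,"spin": 0,"translation": [0,0,0.01]},{"jaw": 0,"spin": 0,"translation": [0,0,0.003]},{"jaw": 0,"spin": 0,"translation": [0,0,0.003]},{"jaw": 0,"spin": 0,"translation": [0,0,0.001]},{"jaw": 0,"spin": 0,"translation": [0,0,0]}]}}

```text
time: 13.37
tool_pos: [472.0, 150.6, 62.0]
tcp_rot: [-180.0, 0.1, 30.9]
ft_force: [-2.0, -2.0, 3.2]
finger_gap: -0.1
grip_force: 1.5
```

Request:
{"method": "carry_out", "body": {"commands": [{"jaw": 0,"spin": 0,"translation": [0,0,0.001]},{"jaw": 0,"spin": 0,"translation": [0,0,0.001]},{"jaw": 0,"spin": 0,"translation": [0,0,0.001]},{"jaw": 0,"spin": 0,"translation": [0,0,0]},{"jaw": 0,"spin": 0,"translation": [0,0,0]},{"jaw": 0,"spin": 0,"translation": [0,0,0]},{"jaw": 0,"spin": 0,"translation": [0,0,0]},{"jaw": 0,"spin": 0,"translation": [0,0,0]}]}}

```text
time: 14.03
tool_pos: [472.5, 151.0, 59.5]
tcp_rot: [180.0, -0.0, 30.9]
ft_force: [-0.8, -2.7, 4.9]
finger_gap: -0.2
grip_force: 2.1
```

Request:
{"method": "carry_out", "body": {"commands": [{"jaw": 0,"spin": 0,"translation": [0,0,0.001]},{"jaw": 0,"spin": 0,"translation": [0,0,0.001]},{"jaw": 0,"spin": 0,"translation": [0,0,0]},{"jaw": 0,"spin": 0,"translation": [0,0,0]},{"jaw": 0,"spin": 0,"translation": [0,0,0]},{"jaw": 0,"spin": 0,"translation": [0,0,0]},{"jaw": 0,"spin": 0,"translation": [0,0,0]},{"jaw": 0,"spin": 0,"translation": [0,0,0]}]}}

```text
time: 14.7
tool_pos: [472.6, 151.0, 58.8]
tcp_rot: [180.0, -0.0, 30.9]
ft_force: [-6.0, -4.0, 18.9]
finger_gap: -0.4
grip_force: 9.3
```

The button is fully in, with the force now at its hard stop. I lift away and check.

Request:
{"method": "carry_out", "body": {"commands": [{"jaw": 0,"spin": 0,"translation": [0,0,-0.02]},{"jaw": 0,"spin": 0,"translation": [0,0,-0.03]},{"jaw": 0,"spin": 0,"translation": [0,0,-0.03]},{"jaw": 0,"spin": 0,"translation": [0,0,-0.03]},{"jaw": 0,"spin": 0,"translation": [0,0,-0.03]},{"jaw": 0,"spin": 0,"translation": [-0.02,0,-0.02]},{"jaw": 0,"spin": 0,"translation": [-0.02,0,0]},{"jaw": 0,"spin": 0,"translation": [0,0,0]}]}}

```text
time: 15.37
tool_pos: [437.1, 129.9, 218.6]
tcp_rot: [180.0, -0.1, 30.9]
ft_force: [-0.5, 0.0, -0.7]
finger_gap: 0.3
grip_force: 0.0
```

Request:
{"method": "carry_out", "body": {"commands": [{"jaw": 0,"spin": 0,"translation": [0,0,0]},{"jaw": 0,"spin": 0,"translation": [0,0,0]},{"jaw": 0,"spin": 0,"translation": [0,0,0]},{"jaw": 0,"spin": 0,"translation": [0,0,0]},{"jaw": 0,"spin": 0,"translation": [0,0,0]},{"jaw": 0,"spin": 0,"translation": [0,0,0]},{"jaw": 0,"spin": 0,"translation": [0,0,0]},{"jaw": 0,"spin": 0,"translation": [0,0,0]}]}}

```text
time: 16.03
tool_pos: [438.0, 130.5, 217.2]
tcp_rot: [-180.0, 0.0, 30.9]
ft_force: [-0.3, 0.0, -0.4]
finger_gap: 0.1
grip_force: 0.0
```

```bash
python3 look.py g
```

```text
(no output)
```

View pics/g.png

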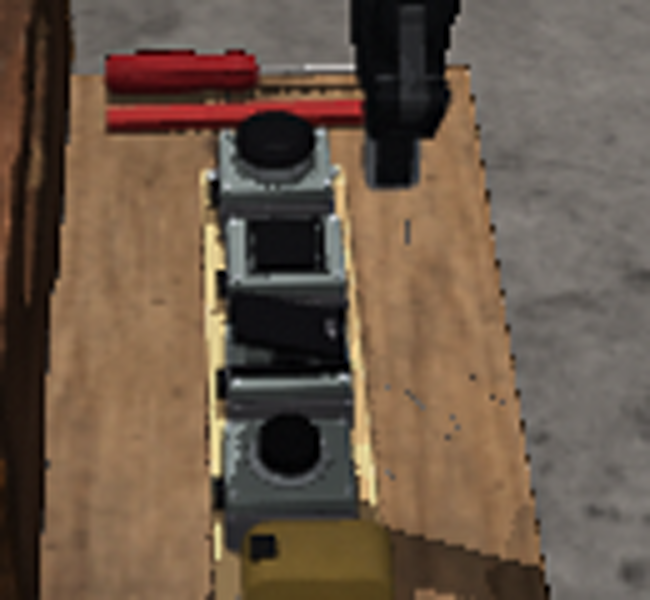

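The rocker is tipped at (290,330), the key is down at (287,245) and the start button is back out at (290,445). The stop button, tape and pencil have not moved, and the arm is clear.

```bash
python3 -c "
from bench import r
print(r.hand_in())"
```

```text
the job is handed in; nothing more can be done
None
```

The rocker was tipped, the key pushed down and the start button pressed and released, in that order, with the stop button, tape measure and pencil showing untouched in the last picture (the sanding block is out of its frame, but the arm never went near it); the job is handed in, and no verdict came back.

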